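# Set the three pads of a sole-bonding jig, heel to toe

### The arm

A 7-joint arm with a two-finger parallel gripper is mounted at the origin on the work surface. World frame = base frame: x ahead of the robot, y to its left, z up, the work surface at z = 0. Lengths are in mm, angles in rad, forces in N, time in s.
With the tool pointing down it reaches from about 400 to 850 mm from the base axis. Payload 4.5 kg.
Tool frame: the origin (TCP) lies at the very end of the fingers, on their centre line; the grasp point (between the pads) lies robot.tcp_to_grasp behind it (robot.tcp_to_grasp is the distance from the TCP to the grasp point, in mm); z points along the fingers, y is the line along which they close (so a half turn about z gives the same grasp; the last joint's range is limited). The gripper opens to 85 mm and grips with 20 to 120 N. Pads are 22 mm wide; open, the fingers measure 114 mm over their backs; the gripper's body (76 mm by 85 mm) begins 54 mm behind the grasp point. The pads swing forward as they close: fully open they stand 13 mm farther back than shut.
Start: joints at [1.364, 0.689, -0.195, 1.565, 0.157, 0.902, -0.215], TCP at [149.078, -606.984, 231.317] pointing down, gripper open.
Joint ranges: [-3.01, 3.01], [-0.46, 2.08], [-1.47, 1.51], [0.13, 2.56], [-1, 4.14], [0.04, 2.09], [-2.66, 2.66]. Speed limits (rad/s): [2.57, 2.57, 3.14, 3.14, 3.14, 3.14, 3.14].

### API

Orientations are given as a unit quaternion [w, x, y, z].
In Python, from workcell import robot gives the robot as it stands.
- The arm moves only by the tool step_arm, never from a script. Its arguments are lists of equal length, an entry for each row: "grip": the opening, from 0 (shut) to 1 (fully open); "offset": the shift along the tool's x, y, z in mm, a list of three; "spin": the turn about the tool's z in rad. A call has 1 to 5 rows; each row is the pose to reach, as a shift and turn from the pose commanded when the call began, along the tool's axes at that moment; what a row does not reach only later rows make up. A row lasts 1/10 s, in which the tool goes at most 50 mm and 8.59 degrees, less where a joint would pass 70% of its speed; a pose out of reach is approached as far as the arm can. A call with a gripper value outside its range is refused whole. The fingers move at their own pace and stop on an object; "force" is the grip in N (left out, the last holds). Time passes only in rows, so rows that repeat a pose let the fingers close. It gives the time, the measured TCP pose, the force, the opening and the grip force at its end, in the units of the state.
- robot.get_obs(): the state, without advancing time (a new reading comes with each control period).
- robot.grab_frame(name): name is "side" or "top"; returns the picture (480x640x3 uint8, blue, green, red); there is no depth.
- robot.calibration(name): a dict with "fov_y" (degrees; the focal length in pixels is half the picture's height over the tangent of half this angle, whatever the lens; pixels are square), "cx", "cy" (the principal point, pixels), "D" ([k1, k2, p1, p2, k3] as OpenCV has them; the pictures are not rectified), "R" (3x3) and "t" (3): a world point X has camera coordinates R X + t. Camera axes: x right, y down, z forward; pixel columns grow to the right and rows downward; lengths in mm; the calibration is good to about 2 mm. A picture is of the moment at which its call begins. calibration takes no time and is no camera call.
- robot.job_done(): hands the job in; it is judged then, once.
Trained networks look in the newest picture that a camera, given by its name, has taken for a name from the list of things; names that differ only in an ending like _2 or _b are one class to them, and where a whole thing is asked for, a point or a joint stands for the part that bears it (a point fixed in the world has none). Each returns a list of dicts, best first, with "score" (0 to 1); they miss things now and then, are a little off and sometimes report something else, mostly with a low value. They report only what shows in the picture. A call takes as long as a camera call.
- robot.masks_of(camera, thing): "mask" (480x640 bool, what is visible of it) and "box" ([left, top, right, bottom] in pixels, round what is visible of it).
The state is a dict: "t": time; "qpos": joint angles; "dq": joint speeds; "effort": joint torques, N m; "tcp_pos": TCP position; "eef_rot": TCP orientation; "wrist_force": force on the tool from outside, world axes, zero at the start; "wrist_torque": the same for the moment, N m; "grip_width": opening from 0.0 (shut) to 1.0 (fully open); "gripper_force": force on a finger pad.
Only numpy, scipy, OpenCV 4.12 (cv2) and the standard library are available. Lean on these libraries where they do the work, as an engineer would, in place of code of your own. Each camera call takes 0.05 s, during which the arm holds its last target. There are 200 camera calls.

### The job

A freshly cemented sandal sole lies in the bonding jig. With a fingertip, press the three black-headed plungers down one after the other, first the heel, then the waist, then the toe, each gently and only until its pad rests on the sole, and leave all three down. Do not pull a plunger up, do not lean hard on the jig, and leave the glue bottle, the brush and the rubber block where they are.

Things in the scene. Friction and masses are not known exactly. Their poses are not given: they have to be found in the camera images.
- jig: Bonding jig fixed to the bench, at any yaw: plywood base 380 x 150 x 18 mm, a brown sole on it (270 mm long, 24 thick) and over the sole's middle line an aluminium bar (30 mm wide, top 92 mm up) on end posts, with three upright plungers 90 mm apart. Origin: centre of the underside. x along the sole from heel (narrow end, 63 mm wide, raised grid) to toe (broad end, 94 mm wide); z up.
- heel_top (a point): Centre of the top face of the heel plunger's round black head (36 mm across, 12 mm thick), which stands over the narrow end of the sole, at x = -95 mm in the jig's frame. With the plunger at 0 it is 130 mm above the work surface and it sinks with the plunger; the head is the only thing to press.
- waist_top (a point): Centre of the top face of the waist plunger's round black head (36 mm across, 12 mm thick), which stands in the middle of the row, at x = -5 mm in the jig's frame. With the plunger at 0 it is 130 mm above the work surface and it sinks with the plunger; the head is the only thing to press.
- toe_top (a point): Centre of the top face of the toe plunger's round black head (36 mm across, 12 mm thick), which stands over the broad end of the sole, at x = +85 mm in the jig's frame. With the plunger at 0 it is 130 mm above the work surface and it sinks with the plunger; the head is the only thing to press.
- heel (a joint): Travel of the heel plunger straight down, in m: 0 raised, 0.018 when its white pad rests on the sole; It slides against a steady drag of about 3 N and stays where it is left. Once the pad is down, the head itself, a sprung cap, gives 8 mm more (from 5 N, 1.2 N/mm) and comes back up when let go. It starts between 0 and 0.003; it could also be drawn up, to -0.010.
- waist (a joint): Travel of the waist plunger straight down, in m: 0 raised, 0.018 when its white pad rests on the sole; It slides against a steady drag of about 3 N and stays where it is left. Once the pad is down, the head itself, a sprung cap, gives 8 mm more (from 5 N, 1.2 N/mm) and comes back up when let go. It starts between 0 and 0.003; it could also be drawn up, to -0.010.
- toe (a joint): Travel of the toe plunger straight down, in m: 0 raised, 0.018 when its white pad rests on the sole; It slides against a steady drag of about 3 N and stays where it is left. Once the pad is down, the head itself, a sprung cap, gives 8 mm more (from 5 N, 1.2 N/mm) and comes back up when let go. It starts between 0 and 0.003; it could also be drawn up, to -0.010.
- glue_bottle: White plastic glue bottle, loose, 64 mm across, 125 mm tall, standing beside the jig; origin at the centre of its underside, z up. To be left alone.
- brush: Glue brush, loose, about 200 mm long, lying beside the jig; origin on its underside, x from handle to bristles. To be left alone.
- rubber_block: Grey rubber block, loose, 90 x 42 x 30 mm, lying beside the jig; origin at the centre of its underside, x along its length. To be left alone.

How it is judged (in metres and radians):
On the way, in this order (a step that is already met when the one before it is completed fails the run):
1. the heel plunger is pressed down until its pad rests on the sole (value of joint heel above 0.0145 m and contact force between the fingers and jig above 0.3 N), for 0.05 s.
2. the waist plunger is pressed down until its pad rests on the sole (value of joint waist above 0.0145 m and contact force between the fingers and jig above 0.3 N), for 0.05 s.
3. the toe plunger is pressed down until its pad rests on the sole (value of joint toe above 0.0145 m and contact force between the fingers and jig above 0.3 N), for 0.05 s.
At the end, for the whole second after the job is handed in: All three plungers are down (each at least 14.5 of its 18 mm), the bottle stands upright, and bottle, brush and block lie within 20 mm of where they were (value of joint each of heel, waist, toe above 0.0145 m and distance of each of glue_bottle, brush, rubber_block from where it was at the start of the episode below 0.02 m and angle between glue_bottle's own z axis and vertical below 0.15 rad); the robot touches nothing.
It fails at once if the waist plunger is pressed (past 8 mm) before the heel plunger is down (value of joint waist above 0.008 m and value of joint heel below 0.0125 m).
It fails at once if the toe plunger is pressed (past 8 mm) before the heel and waist plungers are down (value of joint toe above 0.008 m and value of joint any of heel, waist below 0.0125 m).
It fails at once if the jig or a plunger is pushed harder than 22 N (contact force between any of the fingers, the arm and jig above 22 N).
It fails at once if a plunger is pulled up (more than 5 mm above raised) (value of joint any of heel, waist, toe below -0.005 m).
It fails at once if the bottle, brush or block is lifted, or moved more than 20 mm (distance of any of glue_bottle, brush, rubber_block from where it was at the start of the episode above 0.02 m).
It also fails if it takes over 42 s, if anything falls off the work surface, if the arm or the gripper's body presses on something with over 40 N, if the wrist force passes 120 N, or if a joint passes its speed limit or range.

## Working session

There is one attempt and no reset: what is moved stays moved. The work goes in short steps, Python scripts to look and compute and a tool call to move; the robot and the scene stay as the last step left them, time stands still between calls to the robot, and variables do not carry over. Pictures are saved under pics/ and viewed, at most 10 in all, crops included, and the job is handed in when it is done.

Besides the shell and the picture viewer there is one more tool, called after "Request:" as name([rows], argument=value, ...), one row to a line, values as JSON. step_arm: Moves the arm, as the interface text tells. Its arguments: {"type":"object","properties":{"grip":{"type":"array","items":{"type":"number"}},"offset":{"type":"array","items":{"type":"array","items":{"type":"number"}}},"spin":{"type":"array","items":{"type":"number"}},"force":{"type":"number"}},"required":["grip","offset","spin"]}

```bash
mkdir -p pics; ls; python3 - <<'E'
from workcell import robot
import cv2,numpy as np
o=robot.get_obs();print({k:np.round(v,3) for k,v in o.items()},robot.tcp_to_grasp)
for c in("top","side"):
    cv2.imwrite(f"pics/{c}0.png",robot.grab_frame(c))
    k=robot.calibration(c);print(c,k)
    for n in("heel_top","waist_top","toe_top","jig","glue_bottle"):
        for d in robot.masks_of(c,n)[:3]:
            m=d["mask"];ys,xs=np.nonzero(m);print(n,round(d["score"],2),np.round(d["box"]),m.sum(),xs.mean().round(1),ys.mean().round(1))
E
```

```text
pics
{'t': np.float64(0.0), 'qpos': array([ 1.364,  0.69 , -0.195,  1.566,  0.157,  0.903, -0.215]), 'dq': array([ 0.   , -0.001, -0.001, -0.001,  0.002,  0.002,  0.001]), 'effort': array([-0.0000e+00, -5.3961e+01, -1.2660e+00, -1.5855e+01,  9.0000e-03,
        1.0000e-02, -0.0000e+00]), 'tcp_pos': array([ 148.83 , -606.322,  230.469]), 'eef_rot': array([-0.001,  0.993,  0.12 , -0.   ]), 'wrist_force': array([ 0.791, -0.535, -0.857]), 'wrist_torque': array([ 0.043, -0.014,  0.024]), 'gripper_force': np.float64(0.0), 'grip_width': np.float64(1.003)} 18.700000000000003
top {'fov_y': 47.01377155149395, 'cx': 326.43144417851, 'cy': 244.17707230560072, 'D': array([-0.16088104,  0.        ,  0.        ,  0.        ,  0.        ]), 'R': array([[-0.02394945, -0.99971083,  0.00216232],
       [-0.99452744,  0.02360514, -0.10177408],
       [ 0.10169361, -0.00458792, -0.99480519]]), 't': array([ 25.58118936, 564.71520417, 866.83192628])}
heel_top 0.93 [367. 272. 393. 298.] 494 378.8 286.2
waist_top 0.57 [323. 227. 347. 252.] 462 336.5 240.5
waist_top 0.49 [286. 181. 307. 209.] 452 294.6 195.2
toe_top 0.72 [282. 181. 309. 211.] 492 295.0 195.0
jig 0.9 [226. 138. 442. 362.] 20858 333.5 246.0
glue_bottle 0.63 [285. 340. 326. 387.] 1527 304.4 364.6
side {'fov_y': 45.87432200850411, 'cx': 316.60415482559415, 'cy': 246.91869015641495, 'D': array([-0.18365934,  0.        ,  0.        ,  0.        ,  0.        ]), 'R': array([[-0.96243773, -0.27132272,  0.00987878],
       [-0.16721059,  0.56367898, -0.80889222],
       [ 0.21390238, -0.78016024, -0.58787395]]), 't': array([555.86171784, 151.75636219, 789.18843912])}
heel_top 0.64 [368. 195. 392. 213.] 292 380.5 205.7
toe_top 0.81 [261. 222. 283. 240.] 337 270.8 232.0
jig 0.93 [194. 197. 438. 351.] 20580 316.3 273.0
glue_bottle 0.56 [418. 254. 471. 341.] 3273 443.9 300.2
```

View pics/top0.png

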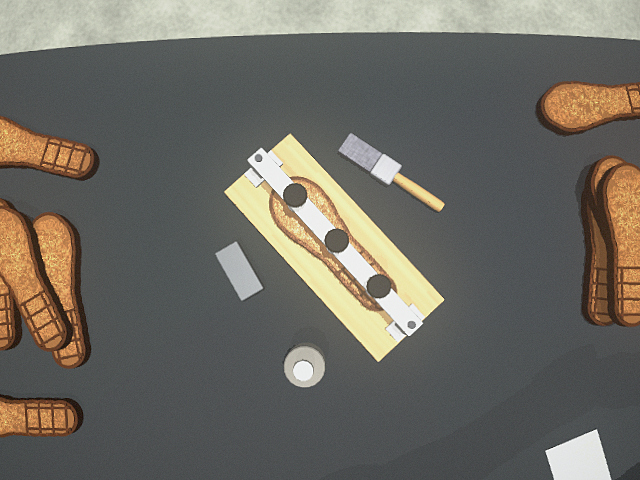

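View pics/side0.png

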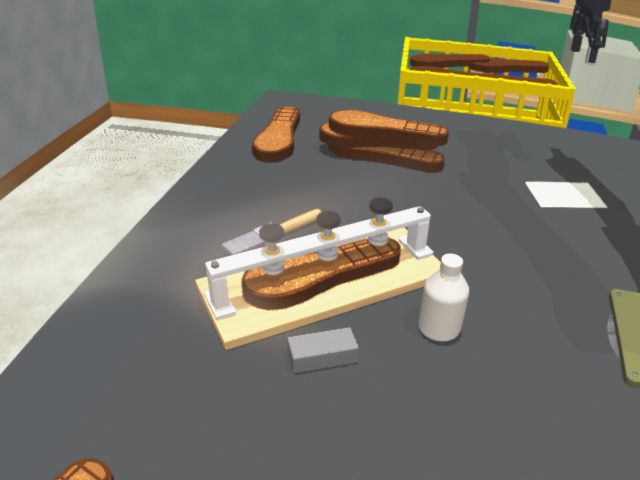

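```bash
cat >h.py <<'E'
from workcell import robot
import cv2,numpy as np
def cam(c):
    k=robot.calibration(c);f=240/np.tan(np.radians(k["fov_y"]/2))
    return np.array([[f,0,k["cx"]],[0,f,k["cy"]],[0,0,1]]),k["D"],k["R"],k["t"]
def onplane(c,uv,z):
    K,D,R,t=cam(c);p=cv2.undistortPoints(np.array([[uv]],float),K,D)[0,0]
    d=R.T@[p[0],p[1],1];o=-R.T@t;return o+d*(z-o[2])/d[2]
def proj(c,X):
    K,D,R,t=cam(c);return cv2.projectPoints(np.array([X],float),cv2.Rodrigues(R)[0],t,K,D)[0].ravel()
E
python3 - <<'E'
from h import *
P=[onplane("top",uv,129) for uv in((378.8,286.2),(336.5,240.5),(294.9,195.1))]
print(np.round(P,1),[np.linalg.norm(P[i+1]-P[i]).round(1) for i in(0,1)])
for c,uv in(("side",(380.5,205.7)),("side",(270.8,232))):print(onplane(c,uv,126).round(1))
for p in P: print(proj("side",p),proj("top",p))
o=robot.get_obs();from scipy.spatial.transform import Rotation as Ro
q=o["eef_rot"];M=Ro.from_quat(q[[1,2,3,0]]).as_matrix();print(M.round(3))
T=np.array([149.078,-606.984,231.317])
for p in P: print((M.T@(p-T)).round(1))
print(proj("top",o["tcp_pos"]))
E
```

```text
[[492.6 -61.  129. ]
 [559.9  -2.1 129. ]
 [627.8  56.8 129. ]] [np.float64(89.4), np.float64(89.9)]
[492.7 -53.8 126. ]
[629.1  60.7 126. ]
[381.55520396 201.68281526] [378.8 286.2]
[329.3854093  214.75192493] [336.5 240.5]
[272.53128898 228.8860046 ] [294.9 195.1]
[[ 0.971  0.239  0.   ]
 [ 0.239 -0.971 -0.   ]
 [-0.     0.    -1.   ]]
[ 463.9 -448.3  102.3]
[ 543.3 -489.5  102.3]
[ 623.3 -530.4  102.3]
[749.45171327 498.65936046]
```

The top view shows the heel at (379,286), waist at (337,240) and toe at (295,195). In both views the grid end of the sole is at the heel side. The spacing comes out at 89.4 and 89.9 mm against the true 90. I'll approach the heel with the fingers shut.

Request:
step_arm([
  [30,-29,0],
  [62,-60,0],
  [94,-91,0],
  [126,-122,0],
  [158,-153,0],
], grip=[0,0,0,0,0], spin=[0,0,0,0,0])

```text
t: 1.1
tcp_pos: [266.9, -419.3, 231.6]
eef_rot: [0.0, 0.993, 0.12, 0.0]
wrist_force: [1.5, -0.4, -0.3]
grip_width: 0.147
gripper_force: 0.0
```

Request:
step_arm([
  [32,-31,0],
  [64,-62,0],
  [96,-93,0],
  [128,-124,0],
  [160,-155,0],
], grip=[0,0,0,0,0], spin=[0,0,0,0,0])

```text
t: 1.6
tcp_pos: [385.4, -230.6, 231.6]
eef_rot: [0.0, 0.993, 0.12, 0.0]
wrist_force: [0.8, -0.6, -0.9]
grip_width: -0.001
gripper_force: 0.0
```

Request:
step_arm([
  [32,-31,0],
  [64,-62,0],
  [96,-93,10],
  [128,-124,30],
  [146,-140,60],
], grip=[0,0,0,0,0], spin=[0,0,0,0,0])

```text
t: 2.1
tcp_pos: [496.7, -56.9, 172.0]
eef_rot: [-0.001, 0.992, 0.123, 0.003]
wrist_force: [0.4, -0.2, 0.4]
grip_width: 0.001
gripper_force: 0.0
```

```bash
python3 - <<'E'
from h import *
from scipy.spatial.transform import Rotation as Ro
o=robot.get_obs();q=o["eef_rot"];M=Ro.from_quat(q[[1,2,3,0]]).as_matrix()
print(o["t"],o["tcp_pos"].round(1),o["wrist_force"].round(2),o["grip_width"],M.round(3))
print((M.T@(np.array([492.6,-61,129])-o["tcp_pos"])).round(1))
a=robot.grab_frame("top");b=robot.grab_frame("side")
for c in("top","side"):print(proj(c,o["tcp_pos"]))
x=[cv2.resize(a[200:350,290:450],(400,375),interpolation=2),cv2.resize(b[100:250,300:460],(400,375),interpolation=2)]
cv2.imwrite("pics/near.png",np.hstack(x))
E
```

```text
2.1 [496.7 -56.9 172. ] [ 0.39 -0.22  0.36] 0.0005683460078488331 [[ 0.97   0.243  0.007]
 [ 0.243 -0.97   0.002]
 [ 0.007 -0.    -1.   ]]
[-5.3  3.  43. ]
[378.72221269 282.42779282]
[380.46778361 177.96468922]
```

View pics/near.png

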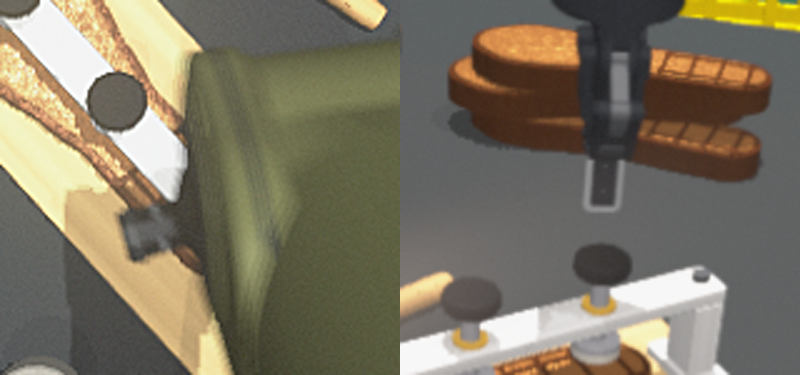

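The side view shows the shut fingertip at about (381,183), directly above the heel head at about (380,206). I'll come down slowly.

Request:
step_arm([
  [0,0,12],
  [0,0,24],
  [0,0,32],
  [0,0,32],
  [0,0,32],
], grip=[0,0,0,0,0], spin=[0,0,0,0,0])

```text
t: 2.7
tcp_pos: [492.9, -61.8, 139.7]
eef_rot: [0.0, 0.993, 0.12, 0.0]
wrist_force: [0.3, -0.8, 0.1]
grip_width: 0.0
gripper_force: 0.0
```

Request:
step_arm([
  [0,0,2],
  [0,0,4],
  [0,0,6],
  [0,0,8],
  [0,0,10],
], grip=[0,0,0,0,0], spin=[0,0,0,0,0])

```text
t: 3.2
tcp_pos: [492.9, -61.2, 129.2]
eef_rot: [0.0, 0.993, 0.12, 0.0]
wrist_force: [0.9, -1.0, 0.8]
grip_width: 0.002
gripper_force: 0.0
```

Request:
step_arm([
  [0,0,2],
  [0,0,4],
  [0,0,6],
  [0,0,8],
  [0,0,8],
], grip=[0,0,0,0,0], spin=[0,0,0,0,0])

```text
t: 3.7
tcp_pos: [492.8, -61.2, 121.0]
eef_rot: [0.0, 0.993, 0.12, -0.0]
wrist_force: [0.3, 0.3, -0.1]
grip_width: 0.001
gripper_force: 0.0
```

Request:
step_arm([
  [0,0,1.5],
  [0,0,3],
  [0,0,4.5],
], grip=[0,0,0], spin=[0,0,0])

```text
t: 4.0
tcp_pos: [492.9, -61.2, 116.7]
eef_rot: [0.0, 0.993, 0.12, 0.0]
wrist_force: [-1.0, -0.6, 2.8]
grip_width: 0.002
gripper_force: 1.2
```

```bash
python3 - <<'E'
from h import *
b=robot.grab_frame("side");a=robot.grab_frame("top")
x=[cv2.resize(a[200:350,290:450],(400,375),interpolation=2),cv2.resize(b[140:290,300:460],(400,375),interpolation=2)]
cv2.imwrite("pics/near2.png",np.hstack(x))
E
```

```text
(no output)
```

View pics/near2.png

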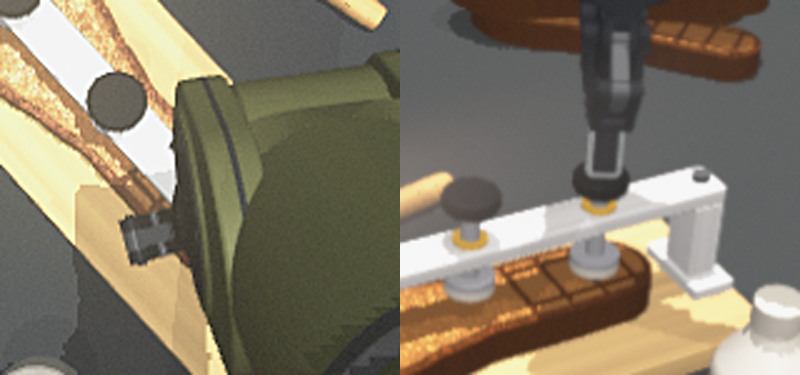

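The fingertip is on the heel head, at crop (603,180), and the plunger is part way down. I'll continue in small steps until the force passes 5 N.

Request:
step_arm([
  [0,0,1.5],
  [0,0,3],
  [0,0,4],
  [0,0,5],
], grip=[0,0,0,0], spin=[0,0,0,0])

```text
t: 4.5
tcp_pos: [492.9, -61.3, 111.8]
eef_rot: [0.0, 0.993, 0.12, 0.0]
wrist_force: [-0.7, 0.3, 5.6]
grip_width: -0.001
gripper_force: 2.5
```

Request:
step_arm([
  [0,0,1],
  [0,0,2],
  [0,0,2],
], grip=[0,0,0], spin=[0,0,0])

```text
t: 4.8
tcp_pos: [492.9, -61.3, 110.0]
eef_rot: [0.0, 0.993, 0.12, 0.0]
wrist_force: [-1.4, 0.4, 6.8]
grip_width: -0.001
gripper_force: 3.5
```

The heel is seated: the force is above 5 N with the TCP at 110 mm. I'll lift and move to the waist.

Request:
step_arm([
  [0,0,-10],
  [0,0,-38],
  [38,-20,-40],
  [79,-41,-40],
  [79,-41,-40],
], grip=[0,0,0,0,0], spin=[0,0,0,0,0])

```text
t: 5.3
tcp_pos: [565.5, 4.3, 151.0]
eef_rot: [-0.002, 0.992, 0.124, 0.005]
wrist_force: [-1.1, 0.6, 0.1]
grip_width: -0.002
gripper_force: 0.0
```

Request:
step_arm([
  [0,0,0],
  [0,0,0],
  [0,0,8],
  [0,0,14],
  [0,0,16],
], grip=[0,0,0,0,0], spin=[0,0,0,0,0])

```text
t: 5.8
tcp_pos: [558.7, -3.3, 132.7]
eef_rot: [0.0, 0.993, 0.12, -0.001]
wrist_force: [0.0, -0.3, 0.0]
grip_width: -0.0
gripper_force: 0.0
```

Request:
step_arm([
  [0,0,2],
  [0,0,4],
  [0,0,6],
  [0,0,8],
  [0,0,10],
], grip=[0,0,0,0,0], spin=[0,0,0,0,0])

```text
t: 6.3
tcp_pos: [559.9, -2.6, 123.9]
eef_rot: [0.0, 0.993, 0.12, 0.0]
wrist_force: [-0.1, 0.7, 3.0]
grip_width: 0.003
gripper_force: 1.3
```

```bash
python3 - <<'E'
from h import *
b=robot.grab_frame("side")
cv2.imwrite("pics/w.png",cv2.resize(b[140:290,250:460],(700,500),interpolation=2))
E
```

```text
(no output)
```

View pics/w.png

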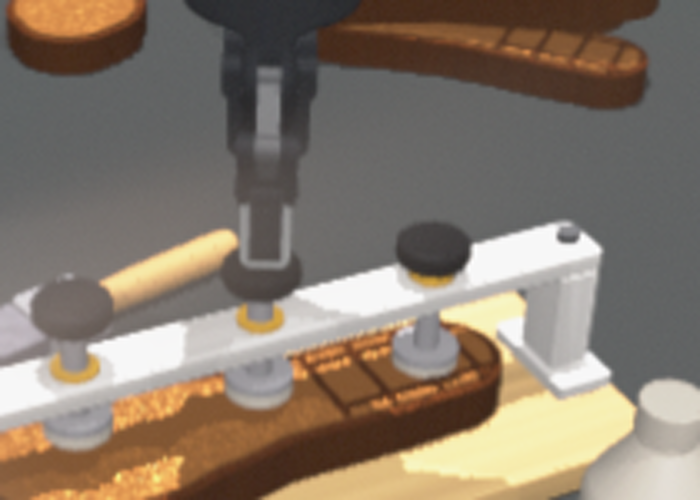

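The heel head, at crop (432,250), stayed down. The fingertip is centred on the waist head, at crop (262,265).

Request:
step_arm([
  [0,0,2],
  [0,0,4],
  [0,0,6],
  [0,0,8],
  [0,0,9],
], grip=[0,0,0,0,0], spin=[0,0,0,0,0])

```text
t: 6.85
tcp_pos: [559.8, -2.6, 114.6]
eef_rot: [0.0, 0.993, 0.12, 0.0]
wrist_force: [-0.2, -1.3, 3.1]
grip_width: -0.001
gripper_force: 1.2
```

Request:
step_arm([
  [0,0,1.5],
  [0,0,3],
  [0,0,4],
  [0,0,5],
  [0,0,5],
], grip=[0,0,0,0,0], spin=[0,0,0,0,0])

```text
t: 7.35
tcp_pos: [559.9, -2.6, 110.1]
eef_rot: [0.0, 0.993, 0.12, 0.0]
wrist_force: [-1.4, -0.2, 6.8]
grip_width: -0.001
gripper_force: 3.5
```

The waist is seated. Next is the toe, offset (80, -41) in the tool axes.

Request:
step_arm([
  [0,0,-10],
  [0,0,-38],
  [38,-20,-40],
  [80,-41,-40],
  [80,-41,-40],
], grip=[0,0,0,0,0], spin=[0,0,0,0,0])

```text
t: 7.85
tcp_pos: [632.5, 63.9, 150.8]
eef_rot: [-0.003, 0.992, 0.123, 0.004]
wrist_force: [-1.1, 0.6, 0.1]
grip_width: -0.004
gripper_force: 0.0
```

Request:
step_arm([
  [0,0,0],
  [0,0,0],
  [0,0,8],
  [0,0,14],
  [0,0,16],
], grip=[0,0,0,0,0], spin=[0,0,0,0,0])

```text
t: 8.35
tcp_pos: [626.5, 55.5, 132.6]
eef_rot: [0.0, 0.993, 0.12, -0.001]
wrist_force: [-0.0, 0.3, 0.1]
grip_width: -0.001
gripper_force: 0.0
```

Request:
step_arm([
  [0,0,2],
  [0,0,4],
  [0,0,6],
  [0,0,8],
  [0,0,10],
], grip=[0,0,0,0,0], spin=[0,0,0,0,0])

```text
t: 8.85
tcp_pos: [627.7, 56.2, 123.9]
eef_rot: [0.0, 0.993, 0.12, 0.0]
wrist_force: [-1.5, -0.2, 2.1]
grip_width: -0.003
gripper_force: 1.3
```

Request:
step_arm([
  [0,0,2],
  [0,0,4],
  [0,0,6],
  [0,0,8],
  [0,0,9],
], grip=[0,0,0,0,0], spin=[0,0,0,0,0])

```text
t: 9.35
tcp_pos: [627.6, 56.2, 114.5]
eef_rot: [0.0, 0.993, 0.12, -0.0]
wrist_force: [0.0, -1.1, 2.8]
grip_width: -0.002
gripper_force: 1.2
```

Request:
step_arm([
  [0,0,1.5],
  [0,0,3],
  [0,0,4],
  [0,0,5],
  [0,0,5],
], grip=[0,0,0,0,0], spin=[0,0,0,0,0])

```text
t: 9.85
tcp_pos: [627.7, 56.2, 110.2]
eef_rot: [0.0, 0.993, 0.12, 0.0]
wrist_force: [-1.9, -1.3, 6.7]
grip_width: -0.0
gripper_force: 3.5
```

Request:
step_arm([
  [0,0,-10],
  [0,0,-40],
  [0,0,-80],
  [0,0,-100],
  [0,0,-100],
], grip=[0,0,0,0,0], spin=[0,0,0,0,0])

```text
t: 10.35
tcp_pos: [630.4, 57.1, 213.8]
eef_rot: [-0.0, 0.993, 0.12, 0.004]
wrist_force: [1.8, 0.4, 0.1]
grip_width: -0.001
gripper_force: 0.0
```

```bash
python3 - <<'E'
from h import *
b=robot.grab_frame("side")
cv2.imwrite("pics/end.png",cv2.resize(b[140:380,180:500],(800,600),interpolation=2))
E
```

```text
(no output)
```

View pics/end.png

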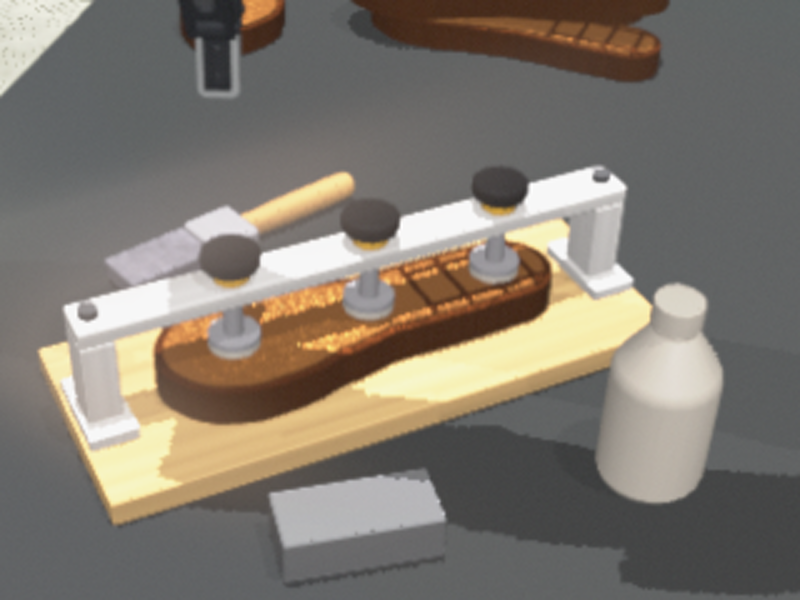

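All three heads, at crop (230,258), (370,220) and (499,186), are down with their pads on the sole. The bottle, brush and block are where they were, and the arm is clear of the jig.

```bash
python3 -c "
from workcell import robot
print(robot.job_done())"
```

```text
the job is handed in; nothing more can be done
None
```

I pressed the heel, waist and toe plungers down in that order, each to about 7 N, and the last picture shows all three pads on the sole with the bottle, brush and block unmoved; I've handed the job in, but it gave no verdict back.

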